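Find the stamped parts crate and push it to the dispatch line

ROBOT

A 6-joint arm with a two-finger parallel gripper is mounted at the origin on the work surface. World frame = base frame: x ahead of the robot, y to its left, z up, the work surface at z = 0. Lengths are in m, angles in rad, forces in N, time in s.
With the tool pointing down it reaches from about 0.3 to 0.85 m from the base axis. Payload 4.2 kg.
Tool frame: the origin (TCP) lies on the centre line of the jaws, within the pads' length; the fingertips stand bot.tip_reach ahead of it and the grasp point (between the pads) lies 6 mm ahead of it (bot.tip_reach is the distance from the TCP to the fingertips, in m); z points along the fingers, y is the line along which they close (so a half turn about z gives the same grasp; the last joint's range is limited). The gripper opens to 91 mm and grips with 3 to 60 N. Pads are 32 mm wide; open, the fingers measure 118 mm over their backs; the gripper's body (76 mm by 178 mm) begins 60 mm behind the grasp point.
Start: joints at [1.23, 0.32, 1.565, -0, 1.257, -0.02], TCP at [0.181, 0.546, 0.239] pointing down, gripper open.
Joint ranges: [-3.11, 3.11], [-0.84, 2.01], [0.21, 2.61], [-1.34, 4.49], [0.05, 2.63], [-2.56, 2.56]. Speed limits (rad/s): [2.57, 2.57, 3.14, 3.14, 3.14, 3.14].

INTERFACE

Orientations are given as a unit quaternion [x, y, z, w].
In Python, from workcell import telemetry, eyes, workorder, bot gives the robot as it stands.
- The arm moves only by the tool apply_moves, never from a script. Its argument "increments" is a list of rows, each a list of 4 numbers: the shift along the tool's x, y, z each as a share of 120 mm, from -1 to 1, then the turn about the tool's z as a share of 60 degrees, from -1 to 1. In form: [[x, y, z, twist], ...]. A call has 1 to 20 rows; each row is the pose to reach, as a shift and turn from the pose commanded when the call began, along the tool's axes at that moment; what a row does not reach only later rows make up. A row lasts 1/10 s, in which the tool goes at most 50 mm and 8.59 degrees, less where a joint would pass 70% of its speed; a pose out of reach is approached as far as the arm can. A call with a number of a shift or a turn outside -1 to 1 is refused whole. A call with a gripper value outside its range is refused whole. "fingers" is the closure in counts, from 0 (fully open) to 255 (shut), set as the call begins (left out, the last holds). The fingers move at their own pace and stop on an object; "grip_force" is the grip in N (left out, the last holds). Time passes only in rows, so rows that repeat a pose let the fingers close. It gives the time, the measured TCP pose, the force, the opening and the grip force at its end, in the units of the state.
- telemetry.get_state(): the state, without advancing time (a new reading comes with each control period).
- eyes.read_camera(name): name is "side" or "top" or "wrist"; returns the picture (384x512x3 uint8, red, green, blue); there is no depth.
- eyes.calibration(name): a dict with "camera_matrix" (3x3 intrinsics, pixels), "position" and "orientation" of the camera in the world. Camera axes: x right, y down, z forward; pixel columns grow to the right and rows downward; lengths in m; the calibration is good to about 2 mm. The wrist camera is an equidistant fisheye: a pixel r from the principal point sees the ray r / f radians off the axis. A picture is of the moment at which its call begins: read the wrist's pose just before it. calibration takes no time and is no camera call; for the wrist camera it gives the pose at the moment of the call.
- workorder.hand_in(): hands the job in; it is judged then, once.
The state is a dict: "time_s": time; "joint_pos": joint angles; "qvel": joint speeds; "tau": joint torques, N m; "eef_pos": TCP position; "orientation": TCP orientation; "contact_force": force on the tool from outside, world axes, zero at the start; "torque": the same for the moment, N m; "gripper_width": opening from 0.0 (shut) to 1.0 (fully open); "finger_force": force on a finger pad.
Only numpy, scipy, OpenCV 4.12 (cv2) and the standard library are available. Lean on these libraries where they do the work, as an engineer would, in place of code of your own. Each camera call takes 0.05 s, during which the arm holds its last target. There are 200 camera calls.

TASK

Tip both closed crates over towards the robot, so that each lies on its side with its underside facing away from the robot, and see which one is stamped underneath. Then push the stamped crate, still lying on its side, away from the robot until the yellow dispatch line runs beneath its middle, and leave the other crate lying short of the line. Only push with the fingers: do not grip or lift the crates, and leave the bottle and the screwdriver alone.

Things in the scene. Friction and masses are not known exactly. Their poses are not given: they have to be found in the camera images.
- stamped_crate: black closed parts crate with a grey lid band, 90 mm deep (own x) x 130 mm wide (own y) x 120 mm tall, 0.35 to 0.7 kg, rigid and evenly filled. Stamped underneath; otherwise both crates look alike. Origin: centre of the underside; z: underside to lid; x: at the start points away from the robot, up to 0.3 rad off. Upright at the start.
- stamped_crate_center (a point): middle of the stamped crate (60 mm from underside and lid). Pushed towards the robot 80 mm up or higher, either crate grips the bench with its rubber foot rim, tips about its near lower edge, passes its balance at about 37 degrees and falls onto its near side
- stamped_crate_lid (a point): centre of the stamped crate's lid (outer face); when tipped it faces the robot, the crate then 90 mm tall and 120 mm long; pushed low on the lid it slides
- stamp (a point): centre of the stamp (white ring 68 mm across with a cross in it) on the underside, recessed 2 mm within the 3 mm foot rim; seen only when the crate is tipped
- plain_crate: black closed parts crate with a grey lid band, 90 mm deep (own x) x 130 mm wide (own y) x 120 mm tall, 0.35 to 0.7 kg, rigid and evenly filled. The same crate in every other way, also upright at the start, but bare underneath. Origin and axes as for the stamped crate.
- plain_crate_center (a point): middle of the plain crate
- plain_crate_lid (a point): centre of the plain crate's lid (outer face)
- line: the dispatch line: yellow tape, 25 mm wide and 860 mm long, flat on the bench on the far side of the crates (one may stand partly on it), up to 0.18 rad askew. Origin on its centre line; y runs along it, x across it, away from the robot
- cleaner: white bottle with a black cap, 52 mm across, 130 mm tall, standing to the left of the crates; origin: centre of its underside; leave it alone
- screwdriver: screwdriver with a black handle lying to the right of the crates, about 200 mm long; leave it alone
There are look-alikes about, which are no part of the job. Leave any blue look-alike of the plain_crate alone.

How it is judged:
By the outcome, as a careful person would: the job done as asked, in the order asked, and still so for the second after the job is handed in, with the robot touching nothing.
It also fails if it takes over 59 s, if anything falls off the work surface, if the arm or the gripper's body presses on something with over 40 N, if the wrist force passes 120 N, or if a joint passes its speed limit or range.

## Working session

There is one attempt and no reset: what is moved stays moved. The work goes in short steps, Python scripts to look and compute and a tool call to move; the robot and the scene stay as the last step left them, time stands still between calls to the robot, and variables do not carry over. Pictures are saved under pics/ and viewed, at most 10 in all, crops included, and the job is handed in when it is done.

Besides the shell and the picture viewer there is one more tool, called after "Call:" as a command line: name --pt "numbers of a row" for each row, then --argument value for the rest. apply_moves: Moves the arm, as the interface text tells. Its arguments: {"type":"object","properties":{"increments":{"type":"array","items":{"type":"array","items":{"type":"number","minimum":-1,"maximum":1}}},"fingers":{"type":"number"},"grip_force":{"type":"number"}},"required":["increments"]}

```bash
mkdir -p pics; ls; python3 - <<'E'
from workcell import telemetry, eyes, workorder, bot
import cv2,numpy as np
s=telemetry.get_state();print(s['time_s'],s['eef_pos'],s['orientation'],bot.tip_reach)
for n in("top","side"):
    im=eyes.read_camera(n);np.save(f"pics/{n}0.npy",im);c=eyes.calibration(n);print(n,{k:np.round(v,4).tolist() for k,v in c.items()})
    cv2.imwrite(f"pics/{n}0.png",cv2.resize(im[:,:,::-1],(800,600),interpolation=cv2.INTER_CUBIC))
E
```

```text
pics
0.0 [0.1811566  0.54523847 0.23813901] [ 1.59704998e-01  9.87164397e-01 -8.63054676e-04 -1.51226592e-04] 0.025
top {'camera_matrix': [[354.8935, 0.0, 253.9188], [0.0, 354.8935, 191.9065], [0.0, 0.0, 1.0]], 'position': [0.4084, -0.0219, 1.3426], 'orientation': [0.7076, -0.701, 0.0549, -0.0696]}
side {'camera_matrix': [[440.5943, 0.0, 240.1809], [0.0, 440.5943, 188.8452], [0.0, 0.0, 1.0]], 'position': [0.5154, 0.7184, 1.0239], 'orientation': [-0.0869, 0.939, -0.3321, 0.0222]}
```

View pics/top0.png

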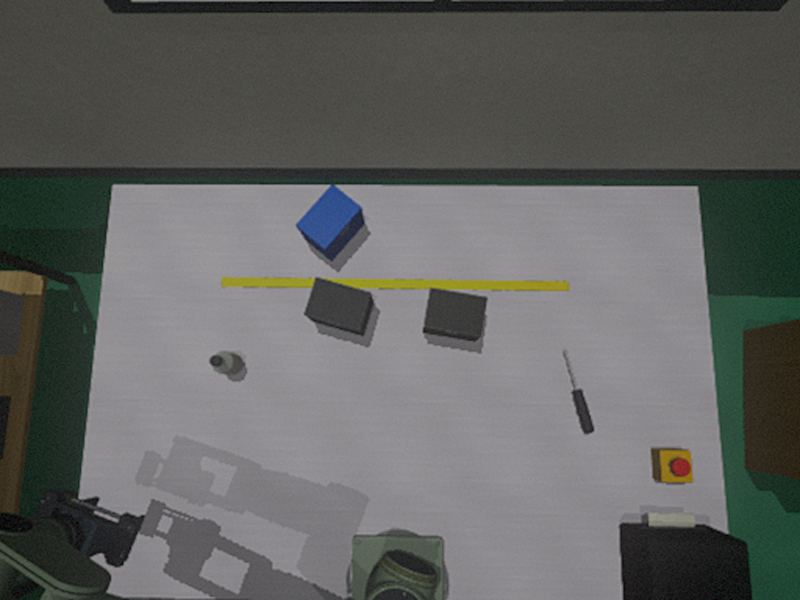

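View pics/side0.png

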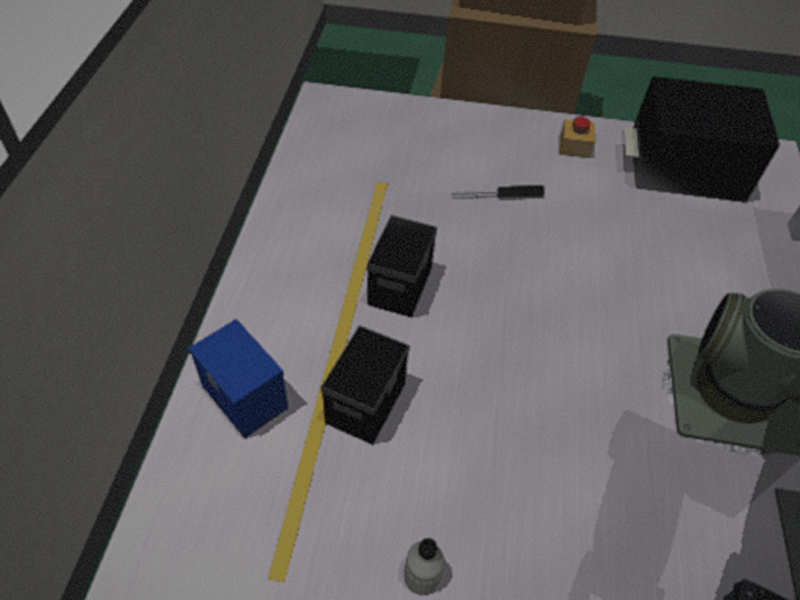

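The top view shows the left crate at (340,306), the right crate at (455,314), the line along row ~284, the bottle at (225,362) and the screwdriver at (578,390). The blue look-alike at (332,223) is left alone because it is blue. The black box at (685,560) is too large and has no lid band. The two black crates at the line fit the description.

```bash
cat > h.py <<'E'
import numpy as np,cv2
from scipy.spatial.transform import Rotation as R
from workcell import telemetry, eyes, workorder, bot
def cast(c,uv,z):
    K=np.array(c['camera_matrix']);p=np.array(c['position']);uv=np.atleast_2d(uv).astype(float)
    d=np.c_[(uv-K[:2,2])/K[0,0],np.ones(len(uv))]@R.from_quat(c['orientation']).as_matrix().T
    return p+d*((z-p[2])/d[:,2])[:,None]
E
python3 - <<'E'
from h import *
im=np.load('pics/top0.npy');c=eyes.calibration('top')
hsv=cv2.cvtColor(im,cv2.COLOR_RGB2HSV);g=cv2.cvtColor(im,cv2.COLOR_RGB2GRAY)
y=cv2.inRange(hsv,(22,130,80),(35,255,255));y[250:]=0
v,u=np.nonzero(y);P=cast(c,np.c_[u,v],0)[:,:2];b=np.polyfit(P[:,1],P[:,0],1);print('line x=%.4f*y+%.4f'%tuple(b),P.min(0),P.max(0))
print(g[175:225:4,190:245:4]);print(g[180:222:4,268:316:4])
bl=cv2.inRange(hsv,(105,120,30),(130,255,255))
n,l,st,_=cv2.connectedComponentsWithStats(bl);i=1+st[1:,4].argmax();cc=max(cv2.findContours((l==i).astype('uint8'),0,1)[0],key=cv2.contourArea)
h=cv2.approxPolyDP(cv2.convexHull(cc),3,True)[:,0];print('blue',h.tolist(),'z0',cast(c,h,0)[:,:2].round(3).tolist(),'z.12',cast(c,h,.12)[:,:2].round(3).tolist())
for r in((185,175,243,228),(266,180,318,224)):
    x0,y0,x1,y1=r
    for lo,hi in((0,75),(0,60),(0,50)):
        m=np.zeros_like(g);m[y0:y1,x0:x1]=cv2.inRange(g,lo,hi)[y0:y1,x0:x1]
        n,l,st,_=cv2.connectedComponentsWithStats(m);i=1+st[1:,4].argmax();print(lo,hi,st[i])
big=cv2.resize(im[150:240,170:330,::-1],(800,450),interpolation=cv2.INTER_CUBIC);cv2.imwrite('pics/crop.png',np.clip(big*2.0,0,255).astype('uint8'))
E
```

```text
line x=0.0059*y+0.6891 [ 0.67654449 -0.41106837] [0.70078843 0.896649  ]
[[147 147 145 147 146 146 147 148 146 144 142 141 141 144]
 [140 139 141  54  52 106 144 140 140 139 142 141 137 137]
 [131 131 132  63  64  63  58  56  74 135 142 138 138 142]
 [143 143 128  62  64  67  62  66  66  63  64  60 141 143]
 [141 143  63  62  61  64  63  65  68  61  63  64  86 144]
 [146 144  62  65  63  59  58  62  63  62  64  66  64 147]
 [146 133  66  62  64  62  66  65  64  62  66  53  92  88]
 [145 149  53  68  69  64  64  64  59  62  63  45  99 131]
 [146 143 147  95  69  48  60  63  62  68  62  57  99 150]
 [149 148 143 150  97  96  99  87  42  53  52  89  94 146]
 [146 147 149 147 149 131  91  95 101  99  99 102 117 146]
 [150 150 148 148 144 144 144 144 148 107  92  99 152 147]
 [146 149 149 145 150 145 143 144 143 145 144 146 143 145]]
[[140 137 139 136 138 138 139 140 135 135 138 136]
 [131 129  92 119 135 138 138 136 139 139 133 137]
 [143 146  60  60  63  59  54  53  96 119 149 140]
 [141 148  65  61  60  62  62  65  61  56  51 133]
 [141 139  64  63  62  60  58  62  56  58  54 150]
 [143 105  63  57  61  60  61  59  61  57  54 147]
 [144  71  64  60  62  59  62  56  60  59  54 148]
 [145  64  65  62  64  58  61  59  58  57  58 148]
 [144  35  46  47  50  74  67  66  52  59  81 144]
 [145 108  96 102 101  91  65  39  46  47  94 148]
 [144 145 132  91  96  95  97  97  98 100  93 144]]
blue [[213, 118], [230, 134], [207, 159], [190, 143]] z0 [[0.947, 0.175], [0.88, 0.105], [0.777, 0.193], [0.842, 0.263]] z.12 [[0.899, 0.157], [0.838, 0.094], [0.744, 0.174], [0.803, 0.237]]
0 75 [ 195  178   44   37 1088]
0 60 [196 190  43  25 156]
0 50 [215 190  24  24  70]
0 75 [ 271  185   41   34 1050]
0 60 [271 185  40  33 660]
0 50 [271 210  35   8  83]
```

View pics/crop.png

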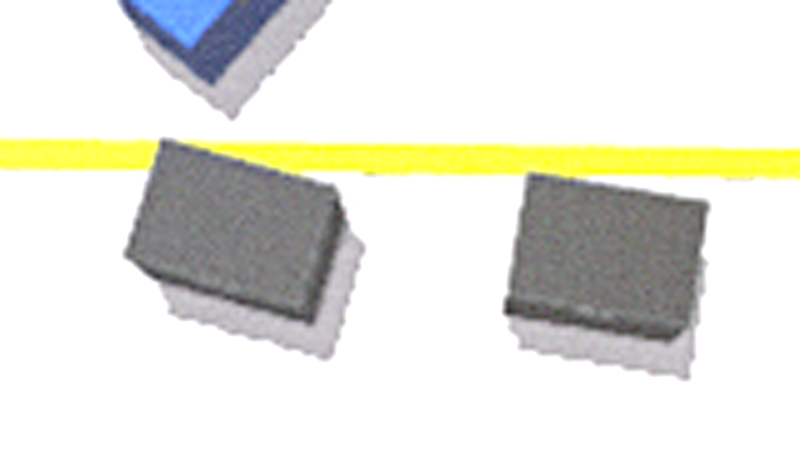

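The crop shows both black crates. The left one's far lid corners are at (163,138) and (333,187), its near-left at (125,256). The right one's far lid corners are at (530,174) and (708,203), its near-left at (505,298).

```bash
python3 - <<'E'
from h import *
im=np.load('pics/top0.npy');c=eyes.calibration('top')
hsv=cv2.cvtColor(im,cv2.COLOR_RGB2HSV)
y=cv2.inRange(hsv,(22,130,80),(35,255,255));y[200:]=0;y[:,:130]=0;y[:,380:]=0
v,u=np.nonzero(y);P=cast(c,np.c_[u,v],0)[:,:2];b=np.polyfit(P[:,1],P[:,0],1);print('line x=%.4f*y+%.4f'%tuple(b),P.min(0),P.max(0))
for n,q in (('L',[(163,138),(333,187),(125,256)]),('R',[(530,174),(708,203),(505,298)])):
    p=np.array(q)/5+[169.6,149.6]
    W=cast(c,p,.12)[:,:2];a=W[0]-W[1];yaw=np.arctan2(-a[0],a[1])
    m=(W[0]+W[1])/2;ax=np.array([np.cos(yaw),np.sin(yaw)])
    print(n,W.round(3).tolist(),'w',np.hypot(*a),'d',np.hypot(*(W[0]-W[2])),'yaw',yaw,'farmid',m,'centre',m-.045*ax,'nearmid',m-.09*ax)
print('bottle base~',cast(c,np.array([232,365])*.64,0))
E
```

```text
line x=0.0060*y+0.6891 [ 0.67654449 -0.41106837] [0.70078843 0.44416724]
L [[0.678, 0.188], [0.643, 0.067], [0.593, 0.212]] w 0.12588325723164115 d 0.08781192239473296 yaw -0.27682267793117943 farmid [0.6604035  0.12784392] centre [0.61711671 0.14014245] nearmid [0.57382992 0.15244098]
R [[0.654, -0.071], [0.634, -0.195], [0.566, -0.054]] w 0.12574242371690808 d 0.08946802621972982 yaw -0.15777276786256395 farmid [ 0.64362796 -0.13302343] centre [ 0.59918687 -0.12595308] nearmid [ 0.55474579 -0.11888272]
bottle base~ [[0.48412632 0.40505832 0.        ]]
```

Call:
apply_moves --pt "-0.4 -0.15 0 -0.04" --pt "-0.8 -0.3 0 -0.04" --pt "-1 -0.4 0 -0.04" --fingers 128

```text
time_s: 0.4
eef_pos: [0.2818, 0.4603, 0.2385]
orientation: [0.139, 0.99, -0.001, 0.0]
contact_force: [0.1, -0.9, 0.4]
gripper_width: 0.77
finger_force: 0.0
```

Call:
apply_moves --pt "-0.4 -0.15 0 0" --pt "-0.8 -0.3 0 0" --pt "-1 -0.4 0 0"

```text
time_s: 0.7
eef_pos: [0.3844, 0.381, 0.2386]
orientation: [0.14, 0.99, -0.0, 0.0]
contact_force: [-0.3, 0.8, -0.8]
gripper_width: 0.511
finger_force: 0.0
```

Call:
apply_moves --pt "-0.4 -0.15 0 0" --pt "-0.8 -0.3 0 0" --pt "-1 -0.4 0 0"

```text
time_s: 1.0
eef_pos: [0.4868, 0.3017, 0.2384]
orientation: [0.14, 0.99, -0.0, 0.0]
contact_force: [0.4, 1.0, -0.5]
gripper_width: 0.498
finger_force: 0.0
```

Call:
apply_moves --pt "-0.4 -0.15 0 0" --pt "-0.8 -0.3 0 0" --pt "-1 -0.4 0 0"

```text
time_s: 1.3
eef_pos: [0.5889, 0.2223, 0.2381]
orientation: [0.14, 0.99, -0.0, 0.0]
contact_force: [-0.1, 0.2, 0.5]
gripper_width: 0.496
finger_force: 0.0
```

Call:
apply_moves --pt "-0.4 -0.25 0 0" --pt "-0.8 -0.45 0 0" --pt "-1 -0.55 0 0" --pt "-1 -0.55 0 0" --pt "-1 -0.55 0 0"

```text
time_s: 1.8
eef_pos: [0.6836, 0.1277, 0.2378]
orientation: [0.14, 0.99, 0.0, -0.001]
contact_force: [-0.5, -0.1, -0.5]
gripper_width: 0.499
finger_force: 0.0
```

Call:
apply_moves --pt "-0.1 -0.05 0 0" --pt "-0.1 -0.05 0.3 0" --pt "-0.1 -0.05 0.6 0" --pt "-0.1 -0.05 0.9 0" --pt "-0.1 -0.05 1 0" --pt "-0.1 -0.05 1 0"

```text
time_s: 2.4
eef_pos: [0.6924, 0.1197, 0.1173]
orientation: [0.138, 0.99, -0.001, -0.002]
contact_force: [0.4, -0.5, -0.0]
gripper_width: 0.496
finger_force: 0.0
```

Call:
apply_moves --pt "0.1 0 0 0" --pt "0.18 0 0 0" --pt "0.26 0 0 0" --pt "0.34 0 0 0" --pt "0.4 0 0 0" --pt "0.45 0 0 0" --pt "0.5 0 0 0"

```text
time_s: 3.1
eef_pos: [0.6417, 0.1359, 0.1257]
orientation: [0.138, 0.99, 0.002, 0.009]
contact_force: [6.7, -2.6, 12.5]
gripper_width: 0.499
finger_force: 6.1
```

Call:
apply_moves --pt "0.05 0 0 0" --pt "0.1 0 0 0" --pt "0.15 0 0 0" --pt "0.2 0 0 0"

```text
time_s: 3.5
eef_pos: [0.6234, 0.1415, 0.1313]
orientation: [0.138, 0.99, 0.002, 0.016]
contact_force: [8.1, -8.8, 35.2]
gripper_width: 0.498
finger_force: 14.6
```

```bash
python3 - <<'E'
from h import *
im=eyes.read_camera('side')[150:320,180:340]
cv2.imwrite('pics/s1.png',np.clip(1.6*cv2.resize(im[:,:,::-1],(560,595),interpolation=cv2.INTER_CUBIC),0,255).astype('uint8'))
E
```

```text
(no output)
```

View pics/s1.png

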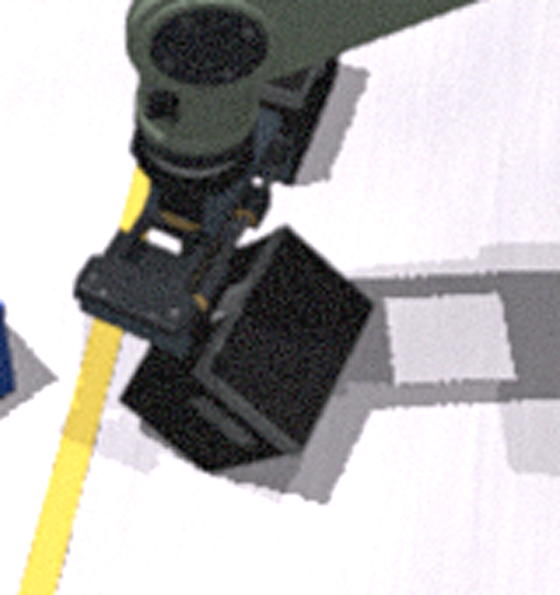

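The left crate is tilted about 30° with the fingertips on its far face. The downward push is building up, so I raise the tool while pushing on.

Call:
apply_moves --pt "0.0 0 -0.15 0" --pt "0.05 0 -0.2 0" --pt "0.12 0 -0.24 0" --pt "0.18 0 -0.27 0" --pt "0.24 0 -0.3 0"

```text
time_s: 4.05
eef_pos: [0.5837, 0.1505, 0.1546]
orientation: [0.139, 0.99, -0.0, -0.001]
contact_force: [1.1, 0.2, -0.4]
gripper_width: 0.499
finger_force: 0.0
```

Call:
apply_moves --pt "-0.2 0 -0.4 0" --pt "-0.5 -0.1 -0.7 0" --pt "-0.8 -0.4 -0.7 0" --pt "-1 -0.7 -0.7 0" --pt "-1 -0.7 -0.7 0"

```text
time_s: 4.55
eef_pos: [0.6785, 0.0313, 0.238]
orientation: [0.142, 0.99, -0.001, 0.0]
contact_force: [-0.1, 0.3, -0.9]
gripper_width: 0.497
finger_force: 0.0
```

```bash
python3 - <<'E'
from h import *
s=telemetry.get_state();print(s['eef_pos'])
c=eyes.calibration('wrist');print({k:np.round(v,3).tolist() for k,v in c.items()})
im=eyes.read_camera('wrist');cv2.imwrite('pics/w1.png',np.clip(1.6*im[:,:,::-1].astype(float),0,255).astype('uint8'))
E
```

```text
[0.67853621 0.03125554 0.2380187 ]
{'camera_matrix': [[297.319, 0.0, 253.924], [0.0, 297.319, 191.365], [0.0, 0.0, 1.0]], 'position': [0.604, 0.054, 0.383], 'orientation': [0.792, 0.594, 0.081, 0.111]}
```

View pics/w1.png

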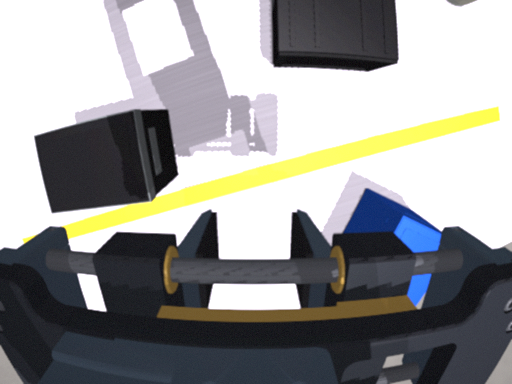

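The left crate is now tipped, with its underside edge-on at (335,58) and no white seen yet. The right crate is upright at (105,160). I go on to the right crate.

Call:
apply_moves --pt "-0.15 -0.4 0 -0.1" --pt "-0.2 -0.7 0 -0.12" --pt "-0.2 -1 0 -0.12" --pt "-0.2 -1 0 -0.12"

```text
time_s: 5.0
eef_pos: [0.6657, -0.0882, 0.2383]
orientation: [0.078, 0.997, -0.001, -0.001]
contact_force: [0.9, -0.2, -0.1]
gripper_width: 0.499
finger_force: 0.0
```

Call:
apply_moves --pt "-0.15 -0.4 0 0" --pt "-0.15 -0.4 0.3 0" --pt "-0.15 -0.4 0.6 0" --pt "-0.15 -0.4 0.9 0" --pt "-0.15 -0.4 1 0" --pt "-0.15 -0.4 1 0"

```text
time_s: 5.6
eef_pos: [0.6767, -0.1339, 0.1168]
orientation: [0.076, 0.997, 0.001, -0.002]
contact_force: [0.7, -0.2, 0.5]
gripper_width: 0.5
finger_force: 0.0
```

Call:
apply_moves --pt "0.1 0 0 0" --pt "0.18 0 0 0" --pt "0.26 0 0 0" --pt "0.32 0 -0.05 0" --pt "0.38 0 -0.1 0" --pt "0.44 0 -0.16 0" --pt "0.5 0 -0.22 0"

```text
time_s: 6.3
eef_pos: [0.6172, -0.1262, 0.1459]
orientation: [0.076, 0.997, -0.0, -0.001]
contact_force: [0.5, -0.3, -0.3]
gripper_width: 0.504
finger_force: 0.2
```

Call:
apply_moves --pt "0.08 0 -0.03 0" --pt "0.15 0 -0.06 0" --pt "0.22 0 -0.08 0" --pt "0.3 0 -0.1 0" --pt "0.3 0 -0.1 0"

```text
time_s: 6.8
eef_pos: [0.5815, -0.1208, 0.1575]
orientation: [0.077, 0.997, 0.0, -0.001]
contact_force: [-0.2, 0.5, -0.6]
gripper_width: 0.498
finger_force: 0.0
```

Call:
apply_moves --pt "-0.2 0.2 -0.4 0" --pt "-0.6 0.6 -0.6 0" --pt "-1 1 -0.6 0" --pt "-1 1 -0.6 0" --pt "-1 1 -0.6 0"

```text
time_s: 7.3
eef_pos: [0.7239, -0.0169, 0.2283]
orientation: [0.075, 0.997, 0.001, 0.001]
contact_force: [-0.5, -0.2, 0.2]
gripper_width: 0.496
finger_force: 0.0
```

Call:
apply_moves --pt "-0.4 0 0 0" --pt "-0.8 0 0 0" --pt "-0.8 0 0 0" --pt "-0.8 0 0 0"

```text
time_s: 7.7
eef_pos: [0.8148, -0.0361, 0.2262]
orientation: [0.077, 0.997, -0.0, -0.002]
contact_force: [-0.2, 0.1, -0.0]
gripper_width: 0.493
finger_force: 0.0
```

```bash
python3 - <<'E'
from h import *
s=telemetry.get_state();print(s['time_s'],s['eef_pos'])
im=eyes.read_camera('wrist');t=eyes.read_camera('top');np.save('pics/t2.npy',t)
f=lambda a:np.clip(1.8*a[:,:,::-1].astype(float),0,255).astype('uint8')
cv2.imwrite('pics/w2.png',np.hstack([cv2.resize(f(im),(400,300)),cv2.resize(f(t[150:285,160:340]),(400,300))]))
E
```

```text
7.7 [ 0.81480219 -0.03613652  0.22616903]
```

View pics/w2.png

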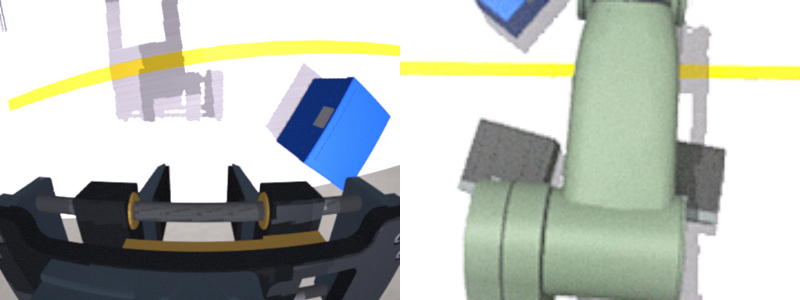

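Call:
apply_moves --pt "0.3 0.3 -0.1 0" --pt "0.45 0.3 -0.1 0" --pt "0.45 0.3 -0.1 0"

```text
time_s: 8.1
eef_pos: [0.7638, 0.0099, 0.245]
orientation: [0.076, 0.997, 0.0, 0.001]
contact_force: [0.1, -0.4, 0.1]
gripper_width: 0.5
finger_force: 0.0
```

```bash
python3 - <<'E'
from h import *
s=telemetry.get_state();print(s['time_s'],s['eef_pos'])
im=eyes.read_camera('wrist')
f=lambda a:np.clip(1.8*a[:,:,::-1].astype(float),0,255).astype('uint8')
cv2.imwrite('pics/w3.png',f(cv2.resize(im[:220],(800,344))))
E
```

```text
8.1 [0.76382468 0.00985869 0.24501655]
```

View pics/w3.png

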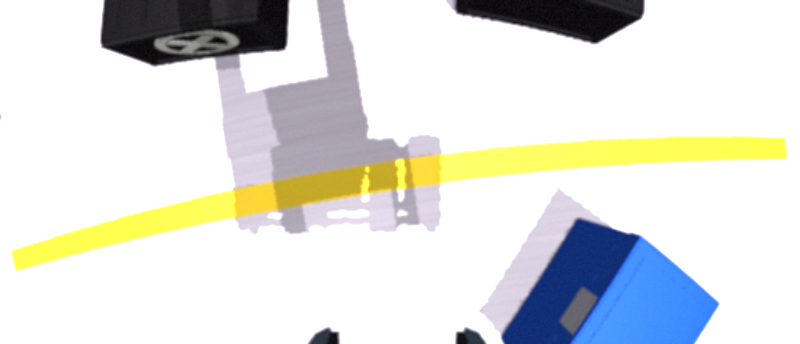

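The stamp (ring with a cross) is at (197,43), on the crate on the image left. That is the right-hand crate (y < 0), opposite the blue look-alike, which is at y > 0. The other crate's underside at (545,25) is bare.

Call:
apply_moves --pt "0.4 -0.15 0 0" --pt "0.8 -0.3 0 0" --pt "1 -0.45 0 0" --fingers 0

```text
time_s: 8.45
eef_pos: [0.637, -0.0273, 0.2417]
orientation: [0.077, 0.997, -0.0, -0.001]
contact_force: [-0.0, -0.5, 0.4]
gripper_width: 0.727
finger_force: 0.0
```

Call:
apply_moves --pt "0.4 -0.15 0 0" --pt "0.8 -0.3 0 0" --pt "1 -0.45 0 0"

```text
time_s: 8.75
eef_pos: [0.5098, -0.0624, 0.2419]
orientation: [0.077, 0.997, -0.0, -0.0]
contact_force: [0.2, -0.7, -0.0]
gripper_width: 0.986
finger_force: 0.0
```

Call:
apply_moves --pt "0.4 -0.15 0 0" --pt "0.8 -0.3 0 0" --pt "1 -0.45 0 0" --pt "1 -0.45 0 0"

```text
time_s: 9.15
eef_pos: [0.3829, -0.098, 0.242]
orientation: [0.078, 0.997, -0.001, 0.0]
contact_force: [0.7, 0.6, 1.3]
gripper_width: 1.0
finger_force: 0.0
```

```bash
python3 - <<'E'
from h import *
s=telemetry.get_state();print(s['time_s'],s['eef_pos'])
t=eyes.read_camera('top');np.save('pics/t3.npy',t)
f=lambda a:np.clip(1.8*a[:,:,::-1].astype(float),0,255).astype('uint8')
cv2.imwrite('pics/t3.png',f(cv2.resize(t[150:285,160:340],(800,600))))
E
```

```text
9.15 [ 0.38291285 -0.09796426  0.2419668 ]
```

View pics/t3.png

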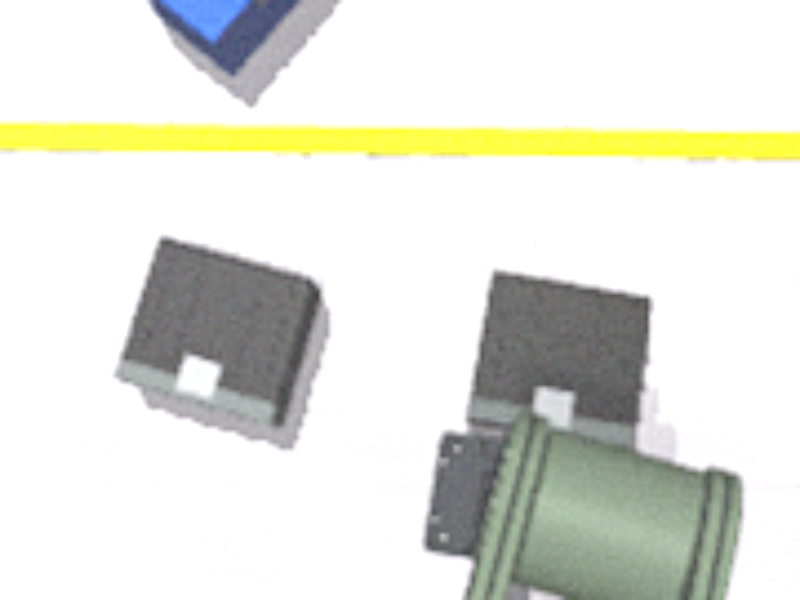

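Both crates lie on their sides. The right one's top-face corners are at (493,272), (650,299) and (468,420).

```bash
python3 - <<'E'
from h import *
c=eyes.calibration('top')
for n,q in (('L',[(163,238),(320,281)]),('R',[(493,272),(650,299),(468,422)])):
    W=cast(c,np.array(q)/4.4444+[159.6,149.6],.09)[:,:2]
    a=W[0]-W[1];yaw=np.arctan2(-a[0],a[1]);ax=np.array([np.cos(yaw),np.sin(yaw)]);m=(W[0]+W[1])/2
    print(n,W.round(3).tolist(),np.hypot(*a),'yaw',np.degrees(yaw),'far',m,'centre',m-.06*ax,'lid',m-.12*ax, np.hypot(*(W[0]-W[-1])))
E
```

```text
L [[0.589, 0.211], [0.555, 0.084]] 0.13170423779881082 yaw -14.812261524829662 far [0.57225078 0.1476486 ] centre [0.51424466 0.16298776] lid [0.45623854 0.17832692] 0.13170423779881082
R [[0.564, -0.054], [0.543, -0.179], [0.445, -0.035]] 0.12638186594937895 yaw -9.335314354453303 far [ 0.5536082  -0.11654657] centre [ 0.49440285 -0.10681385] lid [ 0.43519749 -0.09708113] 0.12029464034227602
```

Call:
apply_moves --pt "0 0.08 0.3 0" --pt "0 0.08 0.6 0" --pt "0 0.08 0.9 0" --pt "0 0.08 1 0" --pt "0 0.08 1 0"

```text
time_s: 9.7
eef_pos: [0.388, -0.087, 0.1197]
orientation: [0.076, 0.997, 0.0, -0.002]
contact_force: [0.5, -0.1, 0.8]
gripper_width: 1.002
finger_force: 0.0
```

Call:
apply_moves --pt "0 0 0.3 0" --pt "0 0 0.5 0" --pt "0 0 0.6 0" --pt "0 0 0.62 0" --pt "0 0 0.62 0"

```text
time_s: 10.2
eef_pos: [0.3893, -0.0875, 0.0475]
orientation: [0.076, 0.997, -0.0, 0.001]
contact_force: [-0.5, -0.1, -0.1]
gripper_width: 1.003
finger_force: 0.0
```

Call:
apply_moves --pt "-0.1 0 0 0" --pt "-0.2 0 0 0" --pt "-0.28 0 0 0" --pt "-0.36 0 0 0" --pt "-0.44 0 0 0" --pt "-0.52 0 0 0" --pt "-0.6 0 0 0" --pt "-0.68 0 0 0" --pt "-0.76 0 0 0" --pt "-0.84 0 0 0" --pt "-0.92 0 0 0" --pt "-1 0 0 0"

```text
time_s: 11.4
eef_pos: [0.5052, -0.1052, 0.0469]
orientation: [0.077, 0.997, 0.0, -0.002]
contact_force: [-5.0, 1.3, 4.9]
gripper_width: 0.999
finger_force: 3.1
```

Call:
apply_moves --pt "-0.08 0 0 0" --pt "-0.16 0 0 0" --pt "-0.24 0 0 0" --pt "-0.32 0 0 0" --pt "-0.4 0 0 0" --pt "-0.48 0 0 0" --pt "-0.54 0 0 0" --pt "-0.6 0 0 0" --pt "-0.64 0 0 0" --pt "-0.66 0 0 0" --pt "-0.66 0 0 0"

```text
time_s: 12.5
eef_pos: [0.5849, -0.1176, 0.0469]
orientation: [0.077, 0.997, 0.0, -0.0]
contact_force: [-2.9, 0.2, 0.5]
gripper_width: 1.003
finger_force: 1.5
```

```bash
python3 - <<'E'
from h import *
s=telemetry.get_state();print(s['time_s'],s['eef_pos'])
t=eyes.read_camera('top');np.save('pics/t4.npy',t)
f=lambda a:np.clip(1.8*a[:,:,::-1].astype(float),0,255).astype('uint8')
cv2.imwrite('pics/t4.png',f(cv2.resize(t[130:265,180:360],(800,600))))
E
```

```text
12.5 [ 0.58489611 -0.11762027  0.04685016]
```

View pics/t4.png

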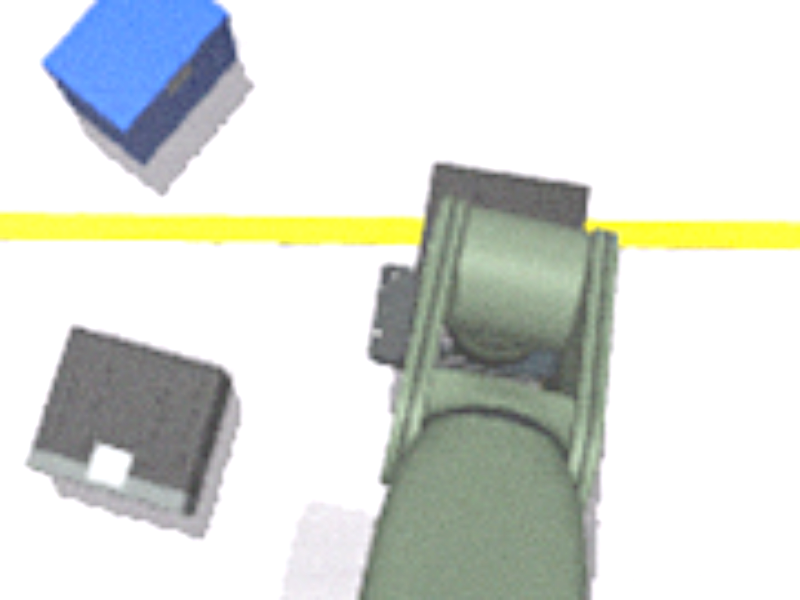

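The stamped crate is sliding straight. Its far top corners are at (434,163) and (590,186).

```bash
python3 - <<'E'
from h import *
c=eyes.calibration('top')
W=cast(c,np.array([(434,163),(590,186)])/4.4444+[179.6,129.6],.09)[:,:2]
a=W[0]-W[1];yaw=np.arctan2(-a[0],a[1]);ax=np.array([np.cos(yaw),np.sin(yaw)]);m=W.mean(0)
print(W,np.degrees(yaw),'far',m,'centre',m-.06*ax,'need',.0060*(m-.06*ax)[1]+.6891-(m-.06*ax)[0])
E
```

```text
[[ 0.72660607 -0.07808896]
 [ 0.70815154 -0.20468413]] -8.293925064559213 far [ 0.7173788  -0.14138654] centre [ 0.65800634 -0.13273146] need 0.03029727510947622
```

Call:
apply_moves --pt "-0.08 0 0 0" --pt "-0.15 0 0 0" --pt "-0.2 0 0 0" --pt "-0.23 0 0 0" --pt "-0.24 0 0 0" --pt "-0.24 0 0 0"

```text
time_s: 13.15
eef_pos: [0.6134, -0.1221, 0.0467]
orientation: [0.077, 0.997, 0.0, 0.0]
contact_force: [-1.6, -0.4, -1.3]
gripper_width: 1.002
finger_force: 0.8
```

Call:
apply_moves --pt "0.3 0 0 0" --pt "0.7 0 0 0" --pt "1 0 0 0" --pt "1 0 -0.4 0" --pt "1 0 -0.8 0"

```text
time_s: 13.65
eef_pos: [0.4926, -0.1033, 0.1428]
orientation: [0.077, 0.997, 0.0, -0.001]
contact_force: [1.6, 0.3, 0.2]
gripper_width: 1.001
finger_force: 0.0
```

Call:
apply_moves --pt "0.4 0 0 0" --pt "0.8 0 0 0" --pt "1 0 0 0" --pt "1 0 0 0"

```text
time_s: 14.05
eef_pos: [0.3736, -0.0849, 0.1434]
orientation: [0.077, 0.997, -0.0, 0.001]
contact_force: [0.5, 0.1, 0.3]
gripper_width: 0.997
finger_force: 0.0
```

```bash
python3 - <<'E'
from h import *
s=telemetry.get_state();print(s['time_s'],s['eef_pos'])
t=eyes.read_camera('top');np.save('pics/t5.npy',t)
f=lambda a:np.clip(1.8*a[:,:,::-1].astype(float),0,255).astype('uint8')
cv2.imwrite('pics/t5.png',f(cv2.resize(t[130:265,180:360],(800,600))))
E
```

```text
14.05 [ 0.37357947 -0.08493027  0.14339407]
```

View pics/t5.png

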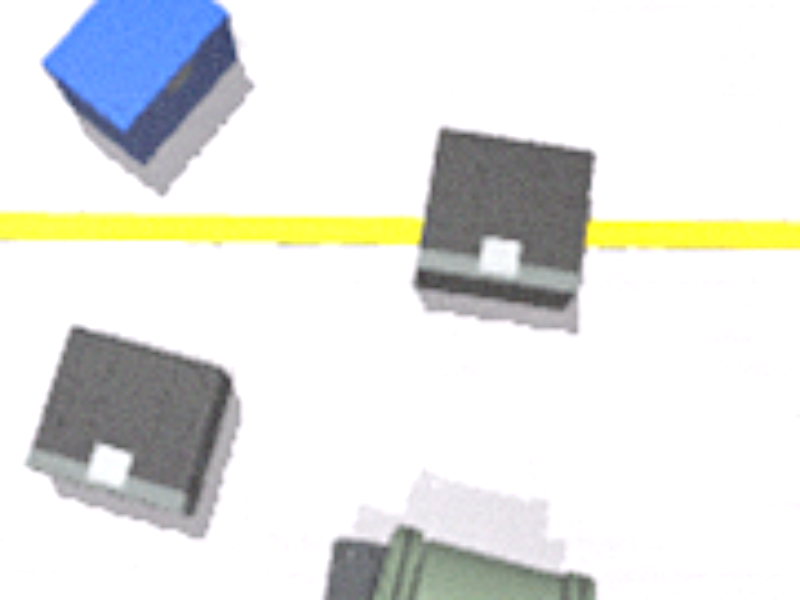

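The stamped crate now lies across the line. Its top-face corners are (442,128), (595,152), (418,270) and (578,292). The plain crate is short of the line.

```bash
python3 - <<'E'
from h import *
c=eyes.calibration('top')
W=cast(c,np.array([(442,128),(595,152),(578,292),(418,270)])/4.4444+[179.6,129.6],.09)[:,:2]
m=W.mean(0);print(W.round(3).tolist(),m,'need',.0060*m[1]+.6891-m[0], np.hypot(*(W-np.roll(W,1,0)).T))
E
```

```text
[[0.756, -0.085], [0.737, -0.209], [0.621, -0.194], [0.638, -0.065]] [ 0.68781245 -0.13815115] need 0.0004586461209331594 [0.12003165 0.12612306 0.11697175 0.12949117]
```

The measured centre is within 0.5 mm of the line and the sizes agree with those given. The arm is clear, so I hand in.

```bash
python3 -c "
from workcell import workorder
print(workorder.hand_in())"
```

```text
the job is handed in; nothing more can be done
None
```

I tipped both crates onto their near sides and found the stamp on the right-hand one. I pushed that crate until its middle measured within about 1 mm of the yellow line's centre, left the plain crate lying short of the line, and handed the job in at about 14 s.

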